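Stand the fallen oil bottle up against the warming cabinet

TASK

The heavy square oil bottle has fallen over: raise its neck end without lifting the whole bottle off the counter, lean its cap against the smooth side wall of the warming cabinet and let go while it is only about half-way up (leaning some 40 degrees). Then push its foot towards the cabinet, so that the cap slides up the wall until the bottle stands, slide it back until its flat side is flush against the wall, press it home there for a full second with a steady push of about 11 newtons, and let go. It is glass: never press or knock it against the wall with 20 newtons or more, and do not disturb the other things on the counter.

Things in the scene. Friction and masses are not known exactly. Their poses are not given: they have to be found in the camera images.
- wall_foot (a point): middle of the foot of the warming cabinet's smooth flat side wall, on the counter. The cabinet is a rigid fixed metal box, 360 mm wide along this wall, 260 mm deep, 280 mm high. Axes: x level along the wall (180 mm of wall either way), y level, pointing out of the wall towards the bottle, z up. The wall is the plane y = 0
- oil_center (a point): on the axis of the fallen square glass oil bottle, 100 mm from its base. z runs along the bottle from base to cap, x and y square to its flat sides. Body 88 x 88 mm, 150 mm long; shoulder to 178 mm; cap end at 235 mm from the base. About 0.75 kg (varies), centre of mass 81 mm from the base. Starts lying on a flat side, axis 44 mm up, cap end 50 to 120 mm from the wall and pointing at it within 15 degrees
- oil_base (a point): centre of the bottle's square base (88 x 88 mm), axes as oil_center. Leaning with its cap on the wall it rests on the wall-side edge of its base and is steady when let go; glass slides easily on counter and wall (friction about 0.25, so under 3 N of a level push is lost to the counter); once steeper than about 61 degrees from level it drops onto its base by itself. Standing flush, this point is 44 mm from the wall
- oil_neck (a point): on the bottle's axis, 205 mm from its base, same axes as oil_center: where the round neck can be pinched. Neck 26 mm across from 178 to 220 mm, cap 28 mm across from 220 to 235 mm from the base
There are look-alikes about, which are no part of the job. Leave any black or brown look-alike of the part that bears oil_center alone.

How it is judged:
By the outcome, as a careful person would: the job done as asked, in the order asked, and still so for the second after the job is handed in, with the robot touching nothing.
It also fails if it takes over 70 s, if anything falls off the work surface, if the arm or the gripper's body presses on something with over 40 N, if the wrist force passes 120 N, or if a joint passes its speed limit or range.

ROBOT

A 6-joint arm with a two-finger parallel gripper is mounted at the origin on the work surface. World frame = base frame: x ahead of the robot, y to its left, z up, the work surface at z = 0. Lengths are in m, angles in degrees, forces in N, time in s.
With the tool pointing down it reaches from about 0.4 to 0.825 m from the base axis. Payload 7 kg.
Tool frame: the origin (TCP) lies midway between the tips of the shut fingers; the grasp point (between the pads) lies 19 mm behind it; z points along the fingers, y is the direction in which the jaws open and shut (so a half turn about z gives the same grasp; the last joint's range is limited). The gripper opens to 88 mm and grips with 3 to 60 N. Pads are 19 mm wide; open, the fingers measure 130 mm over their backs; the gripper's body (78 mm by 193 mm) begins 47 mm behind the grasp point.
Start: joints at [-60.671, 20.546, 0.682, 0, -70.136, -16.507], TCP at [0.15, -0.658, 0.227] pointing down, gripper open.
Joint ranges: [-176.03, 176.03], [-82.01, 121.73], [-58.28, 71.71], [-173.87, 95.51], [-174.79, -0.11], [-173.66, 173.66]. Speed limits (degrees/s): [136.94, 136.94, 172.46, 180, 180, 180].

INTERFACE

Orientations are given as [roll, pitch, yaw] about the fixed x, y, z axes, in that order (R = Rz(yaw) Ry(pitch) Rx(roll)).
In Python, from plant import ctrl gives the robot as it stands.
- The arm moves only by the tool jog_arm, never from a script. Its argument "deltas" is a list of rows, each a list of 2 entries, a list of its own where there are three numbers: the shift along the tool's x, y, z in m, then the turn about the tool's z in degrees. A call has 1 to 20 rows; each row is the pose to reach, as a shift and turn from the pose commanded when the call began, along the tool's axes at that moment; what a row does not reach only later rows make up. A row lasts 1/10 s, in which the tool goes at most 50 mm and 8.59 degrees, less where a joint would pass 70% of its speed; a pose out of reach is approached as far as the arm can. A call with a gripper value outside its range is refused whole. "jaw" is the closure, from -1 (fully open) to 1 (shut), set as the call begins (left out, the last holds). The fingers move at their own pace and stop on an object; the grip force is fixed at half the most. Time passes only in rows, so rows that repeat a pose let the fingers close. It gives the time, the measured TCP pose, the force and the opening at its end, in the units of the state.
- ctrl.get_obs(): the state, without advancing time (a new reading comes with each control period).
- ctrl.snapshot(name): name is "side" or "top"; returns the picture (384x512x3 uint8, red, green, blue); there is no depth.
- ctrl.camera_params(name): a dict with "camera_matrix" (3x3 intrinsics, pixels), "position" and "rotation" of the camera in the world. Camera axes: x right, y down, z forward; pixel columns grow to the right and rows downward; lengths in m; the calibration is good to about 2 mm. A picture is of the moment at which its call begins. camera_params takes no time and is no camera call.
- ctrl.close_job(): hands the job in, once; it reports no verdict.
Trained networks look in the newest picture that a camera, given by its name, has taken for a name from the list of things; names that differ only in an ending like _2 or _b are one class to them, and where a whole thing is asked for, a point or a joint stands for the part that bears it (a point fixed in the world has none). Each returns a list of dicts, best first, with "conf" (0 to 1); they miss things now and then, are a little off and sometimes report something else, mostly with a low value. They report only what shows in the picture. A call takes as long as a camera call. They do not tell look-alikes from the thing itself.
- ctrl.boxes_of(query, camera): "bbox" ([left, top, width, height] as shares, 0 to 1, of the picture: columns of its width, rows of its height, round what is visible of it).
- ctrl.cut_out(query, camera): "mask" (384x512 bool, what is visible of it) and "bbox" ([left, top, width, height] as shares, 0 to 1, of the picture: columns of its width, rows of its height, round what is visible of it).
The state is a dict: "clock": time; "joint_pos": joint angles; "qvel": joint speeds; "tau": joint torques, N m; "tool_pos": TCP position; "orientation": TCP orientation; "force": force on the tool from outside, world axes, zero at the start; "moment": the same for the moment, N m; "opening": finger opening in m.
Only numpy, scipy, OpenCV 4.12 (cv2) and the standard library are available. Lean on these libraries where they do the work, as an engineer would, in place of code of your own. Each camera call takes 0.05 s, during which the arm holds its last target. There are 200 camera calls.

## Working session

There is one attempt and no reset: what is moved stays moved. The work goes in short steps, Python scripts to look and compute and a tool call to move; the robot and the scene stay as the last step left them, time stands still between calls to the robot, and variables do not carry over. Pictures are saved under pics/ and viewed, and the job is handed in when it is done.

Besides the shell and the picture viewer there is one more tool, called after ">>>" by a JSON object that holds its "api" and its "payload", one argument or row to a line. jog_arm: Moves the arm, as the interface text tells. Its arguments: {"type":"object","properties":{"deltas":{"type":"array","items":{"type":"array"}},"jaw":{"type":"number"}},"required":["deltas"]}

```bash
ls; mkdir -p pics; python3 - <<'E'
from plant import ctrl
import cv2,numpy as np
for n in("side","top"):
    cv2.imwrite(f"pics/{n}0.png",ctrl.snapshot(n)[:,:,::-1])
    p=ctrl.camera_params(n);print(n,{k:np.round(v,4).tolist() for k,v in p.items()})
    for q in("oil_center","wall_foot"):
        try:print(q,[(round(d["conf"],2),np.round(np.array(d["bbox"])*[512,384,512,384]).tolist()) for d in ctrl.boxes_of(q,n)])
        except Exception as e:print(q,e)
print(ctrl.get_obs())
E
```

```text
pics
side {'camera_matrix': [[484.4591, 0.0, 250.2268], [0.0, 484.4591, 190.0182], [0.0, 0.0, 1.0]], 'position': [-0.3651, 0.9823, 0.6844], 'rotation': [-119.3612, 0.2856, -140.2786]}
oil_center [(0.83, [204.0, 231.0, 100.0, 78.0]), (0.64, [55.0, 241.0, 115.0, 96.0]), (0.63, [194.0, 142.0, 59.0, 49.0])]
wall_foot [(0.96, [207.0, 46.0, 126.0, 118.0])]
top {'camera_matrix': [[387.895, 0.0, 251.9224], [0.0, 387.895, 191.9428], [0.0, 0.0, 1.0]], 'position': [0.1195, 0.1268, 1.1415], 'rotation': [-166.9555, -0.052, -91.5697]}
oil_center [(0.98, [248.0, 120.0, 80.0, 40.0]), (0.86, [44.0, 200.0, 87.0, 39.0]), (0.85, [131.0, 248.0, 91.0, 41.0]), (0.77, [376.0, 275.0, 31.0, 16.0])]
wall_foot [(0.63, [336.0, 15.0, 145.0, 171.0])]
{'clock': 0.3, 'joint_pos': array([-6.06685713e+01,  2.05634529e+01,  6.65430271e-01, -4.85467822e-03,
       -7.01352350e+01, -1.65066022e+01]), 'qvel': array([ 0.02774212, -0.15993872,  0.02856238,  0.16170824, -0.01557407,
       -0.04704671]), 'tau': array([ 1.51956156e-04, -5.81807435e+01,  2.92818207e+01,  6.99000031e+00,
        9.29837872e-03, -1.11321135e-04]), 'tool_pos': array([ 0.14975809, -0.65800146,  0.22622719]), 'orientation': array([ 1.79966816e+02, -5.07265017e-03, -1.67176823e+02]), 'force': array([-0.20145634,  0.26272739, -0.33485039]), 'moment': array([-0.03038681, -0.02228939, -0.05628453]), 'opening': 0.08782438606874175}
```

View pics/side0.png

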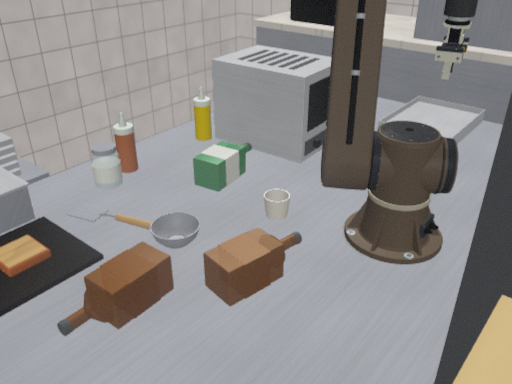

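View pics/top0.png

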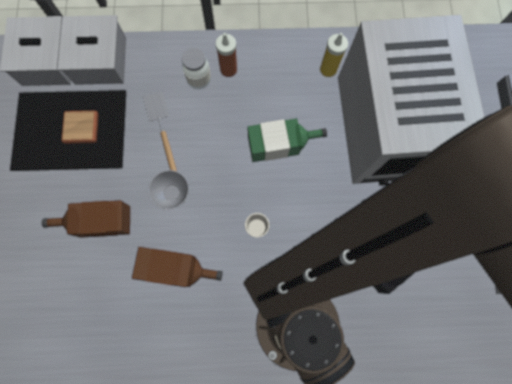

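Candidates in top view: green bottle with the white label at (287,138), brown bottle at (85,218) and brown bottle at (178,266). The brown ones are the look-alikes, so green is the target. I'll check it in a close crop.

```bash
cat > h.py <<'E'
import numpy as np,cv2
from scipy.spatial.transform import Rotation as R
from plant import ctrl
def cam(n):
    p=ctrl.camera_params(n);r=np.array(p["rotation"],float)
    return np.array(p["camera_matrix"]),np.array(p["position"]),(R.from_euler("xyz",r,degrees=True).as_matrix() if r.shape==(3,) else r)
def proj(n,P):
    K,t,M=cam(n);c=(np.atleast_2d(P)-t)@M@K.T;return c[:,:2]/c[:,2:]
def back(n,uv,z):
    K,t,M=cam(n);uv=np.atleast_2d(uv);d=np.c_[uv,np.ones(len(uv))]@np.linalg.inv(K).T@M.T
    return t+d*((z-t[2])/d[:,2])[:,None]
def crop(n,box,f,s):
    l,t,w,h=box;im=ctrl.snapshot(n)[:,:,::-1];cv2.imwrite("pics/"+f,cv2.resize(im[t:t+h,l:l+w],None,fx=s,fy=s,interpolation=cv2.INTER_CUBIC));return im
E
python3 - <<'E'
from h import *
crop("top",(235,5,250,190),"top1.png",3.2);crop("side",(185,40,160,160),"side1.png",3.7)
print(proj("top",[[0,0,0],[.5,0,0]]),proj("side",[[0,0,0]]))
for d in ctrl.cut_out("oil_center","top")[:1]:
    m=d["mask"].astype(np.uint8);cs=cv2.findContours(m,0,1)[0];print(cv2.minAreaRect(max(cs,key=len)),d["conf"])
    a=cv2.approxPolyDP(max(cs,key=len),2,True)[:,0];print(a.tolist())
    print(np.round(back("top",a,.044),3).tolist())
E
```

```text
[[297.99701231 324.33343066]
 [289.22948601 154.3178014 ]] [[392.06664823 234.60419687]]
((286.9161682128906, 137.2052001953125), (37.93826675415039, 79.1457748413086), 81.25383758544922) 0.97
[[326, 131], [324, 128], [306, 130], [295, 118], [248, 125], [247, 138], [251, 160], [297, 154], [309, 137], [323, 136]]
[[0.556, -0.11, 0.044], [0.566, -0.104, 0.044], [0.561, -0.049, 0.044], [0.601, -0.018, 0.044], [0.582, 0.125, 0.044], [0.54, 0.129, 0.044], [0.471, 0.119, 0.044], [0.486, -0.018, 0.044], [0.538, -0.057, 0.044], [0.54, -0.099, 0.044]]
```

View pics/top1.png

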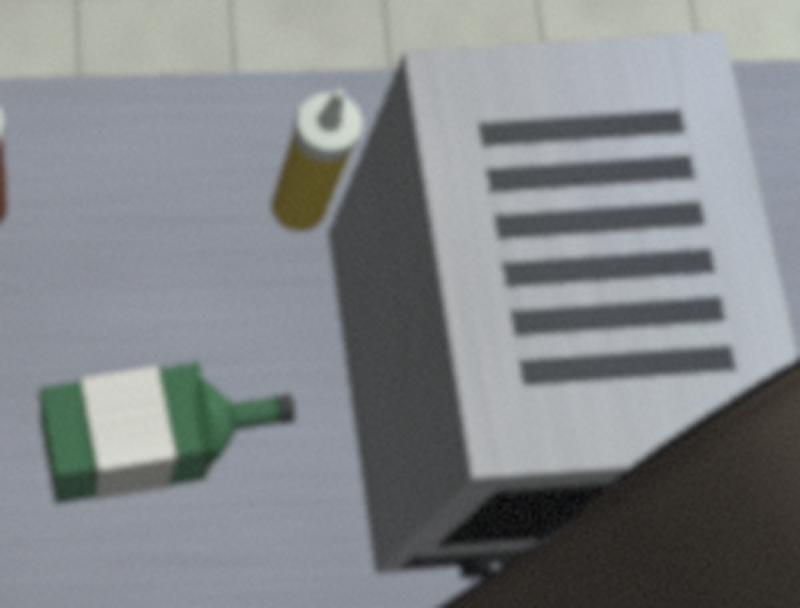

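View pics/side1.png

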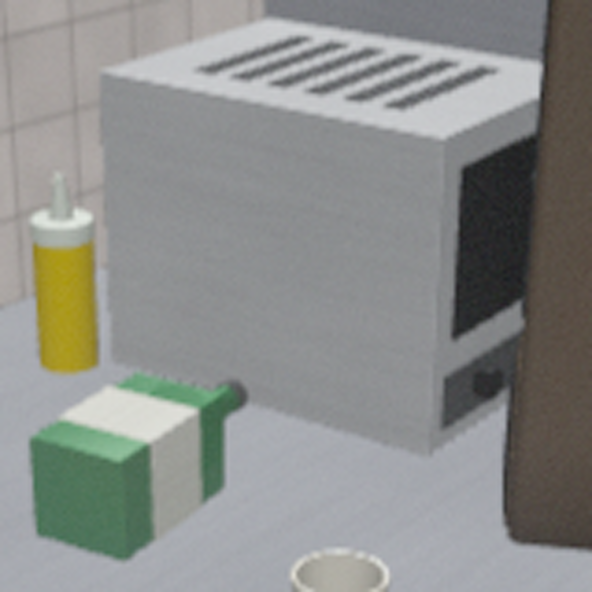

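The crop confirms the green bottle with its dark cap, and the cap end at about (326,132) points at the wall. Next I'll fit the bottle and wall poses.

```bash
python3 - <<'E'
from h import *
from scipy.optimize import least_squares
f=lambda p:np.array(p)/3.2+[235,5]
g=lambda p:np.array(p)/3.7+[185,40]
wt=[(330,232),(377,572),(405,55),(472,480)];ws=[(112,360),(430,453),(102,72),(447,138)]
def wallP(q):
    x,y,a=q;e=np.array([np.cos(a),np.sin(a),0])
    return np.array([np.array([x,y,z])+s*.18*e for z in(0,.28) for s in(1,-1)])
def res(q):return np.r_[(proj("top",wallP(q))-f(wt)).ravel(),(proj("side",wallP(q))-g(ws)).ravel()]
s=least_squares(res,[.55,-.18,0]);print("wall",s.x,np.degrees(s.x[2]),np.round(s.fun,1))
bt=[(42,388),(197,364),(291,407),(57,502),(207,478)];bl=np.array([[0,1,.088],[150,1,.088],[235,0,.044],[0,-1,0],[150,-1,0]])
bs=[(32,438),(126,460),(125,557),(37,532)];bls=np.array([[0,1,.088],[0,-1,.088],[0,-1,0],[0,1,0]])
def B(q,b):
    x,y,a=q;d=np.array([np.cos(a),np.sin(a)]);n=np.array([-d[1],d[0]])
    return np.c_[[x,y]+b[:,:1]/1e3*d+b[:,1:2]*.044*n,b[:,2]]
r=lambda q:np.r_[(proj("top",B(q,bl))-f(bt)).ravel(),(proj("side",B(q,bls))-g(bs)).ravel()]
t=least_squares(r,[.52,.12,-1.5]);print("bottle base",t.x,np.degrees(t.x[2]),np.round(t.fun,1))
d=np.array([np.cos(t.x[2]),np.sin(t.x[2])]);print("neck190",t.x[:2]+.19*d,"cap",t.x[:2]+.235*d)
n=np.array([-np.sin(s.x[2]),np.cos(s.x[2])]);print("n",n,"deg",np.degrees(np.arctan2(n[1],n[0])),"cap dist",(t.x[:2]+.235*d-s.x[:2])@n)
E
```

```text
wall [ 0.57804961 -0.17856878  0.04691322] 2.687929325237121 [-0.4 -0.2 -0.4  0.9  0.  -1.5  0.4  0.3  0.4 -0.2  0.3  1.1 -0.3 -1.
  0.2 -0.4]
bottle base [ 0.5179942   0.12084629 -1.42295992] -81.52959774152187 [-0.9 -0.7  1.3 -1.5  0.8 -0.1 -0.3  1.3  0.6  0.7 -0.7 -0.7 -0.6  0.4
  0.8  1.7 -0.2  0.9]
neck190 [ 0.54598091 -0.0670812 ] cap [ 0.55260934 -0.11159035]
n [-0.04689601  0.99889978] deg 92.68792932523712 cap dist 0.06809779083493249
```

>>> {"api": "jog_arm", "payload": {
  "deltas": [
    [[0,0,-0.04],0],
    [[0,0,-0.08],0],
    [[0,0,-0.12],0],
    [[0,0,-0.16],0],
    [[0,0,-0.175],0],
    [[-0.037,0.035,-0.175],-6],
    [[-0.074,0.07,-0.175],-12],
    [[-0.111,0.105,-0.175],-18],
    [[-0.148,0.14,-0.175],-25],
    [[-0.185,0.174,-0.175],-31],
    [[-0.222,0.209,-0.175],-37],
    [[-0.258,0.244,-0.175],-43],
    [[-0.295,0.279,-0.175],-49],
    [[-0.332,0.314,-0.175],-55],
    [[-0.37,0.349,-0.175],-61],
    [[-0.406,0.383,-0.175],-67],
    [[-0.443,0.418,-0.175],-73],
    [[-0.48,0.453,-0.175],-80],
    [[-0.517,0.488,-0.175],-85.6],
    [[-0.517,0.488,-0.175],-85.6]
  ],
  "jaw": -1
}}

```text
clock: 2.45
tool_pos: [0.5475, -0.0638, 0.4005]
orientation: [179.9, 0.0, -81.2]
force: [-0.6, -1.2, -0.5]
opening: 0.0877
```

>>> {"api": "jog_arm", "payload": {
  "deltas": [
    [[0,0,0.05],0],
    [[0,0,0.1],0],
    [[0,0,0.15],0],
    [[0,0,0.2],0],
    [[0,0,0.25],0],
    [[0,0,0.27],0],
    [[0,0,0.27],0],
    [[0,0,0.27],0]
  ]
}}

```text
clock: 3.25
tool_pos: [0.5462, -0.0678, 0.1325]
orientation: [-180.0, -0.0, -81.6]
force: [-0.0, 0.0, 1.0]
opening: 0.0877
```

```bash
python3 - <<'E'
from h import *
o=ctrl.get_obs();print(o["tool_pos"],o["orientation"])
crop("side",(150,60,200,150),"s2.png",4);crop("top",(235,60,200,150),"t2.png",4)
p=o["tool_pos"];d=np.array([np.cos(np.radians(-81.53)),np.sin(np.radians(-81.53)),0])
b=np.array([.518,.1208,.044]);print(proj("side",[p,b+.191*d,b+.235*d]),proj("top",[p,b+.191*d,b+.235*d]))
E
```

```text
[ 0.54620835 -0.06778652  0.13246595] [-1.79969061e+02 -3.08702880e-02 -8.15741784e+01]
[[241.36060677 124.51730146]
 [241.83920507 150.83585495]
 [249.11105633 145.894663  ]] [[317.22060645 122.67449627]
 [312.48198355 134.44983761]
 [326.77227846 132.0593331 ]]
```

View pics/s2.png

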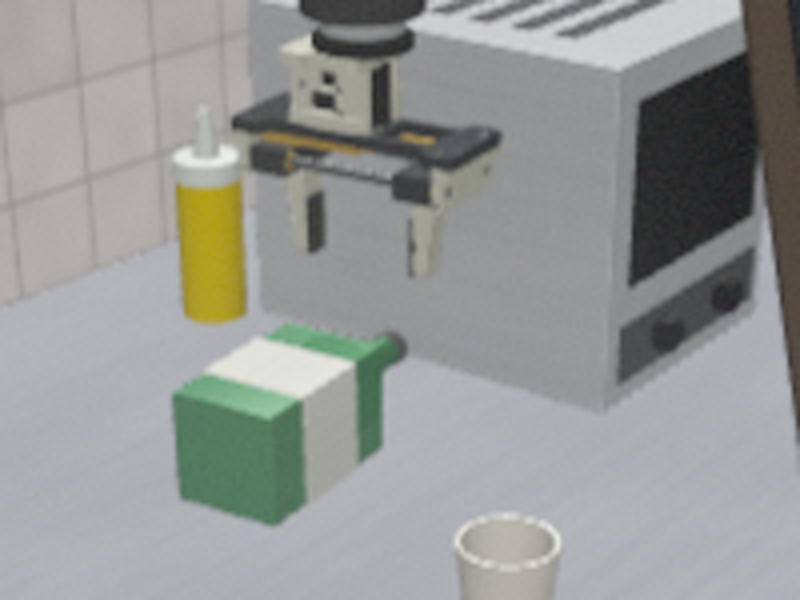

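View pics/t2.png

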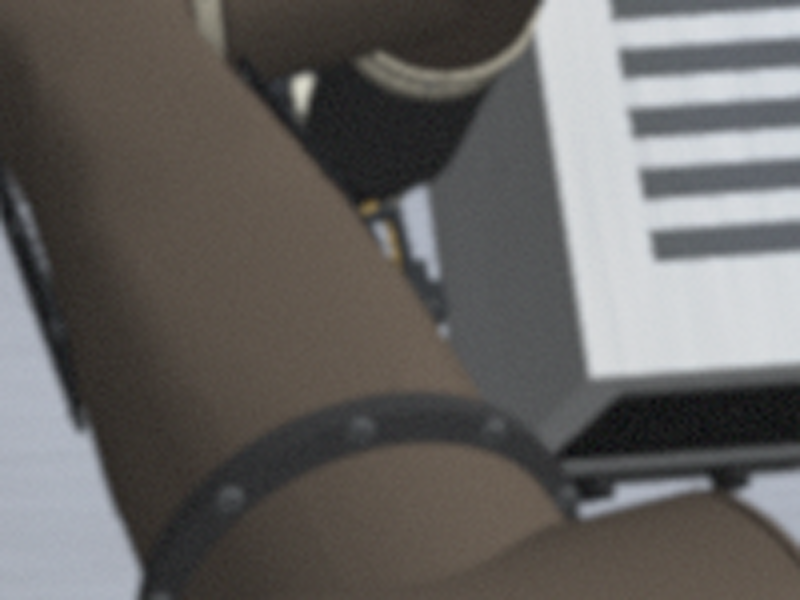

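Side view shows the open fingers above the neck at about (241,125). The predicted cap end (249,146) lies on the dark cap, so the fit holds. I'll go down and pinch.

>>> {"api": "jog_arm", "payload": {
  "deltas": [
    [[0,0,0.03],0],
    [[0,0,0.06],0],
    [[0,0,0.08],0],
    [[0,0,0.092],0],
    [[0,0,0.096],0],
    [[0,0,0.096],0],
    [[0,0,0.096],0]
  ]
}}

```text
clock: 4.05
tool_pos: [0.5466, -0.0674, 0.0368]
orientation: [-179.9, -0.0, -81.6]
force: [0.2, -0.3, 0.1]
opening: 0.0875
```

>>> {"api": "jog_arm", "payload": {
  "deltas": [
    [[0,0,0],0],
    [[0,0,0],0],
    [[0,0,0],0],
    [[0,0,0],0],
    [[0,0,0],0],
    [[0,0,0],0],
    [[0,0,0],0],
    [[0,0,0],0]
  ],
  "jaw": 1
}}

```text
clock: 4.85
tool_pos: [0.5457, -0.0676, 0.0355]
orientation: [-180.0, -0.0, -81.6]
force: [1.0, -0.3, -1.0]
opening: 0.0293
```

>>> {"api": "jog_arm", "payload": {
  "deltas": [
    [[0,0,0],0],
    [[0,0,0],0],
    [[0,0,0],0]
  ]
}}

```text
clock: 5.15
tool_pos: [0.5458, -0.0675, 0.0356]
orientation: [-180.0, 0.0, -81.6]
force: [1.8, -0.3, -1.0]
opening: 0.0249
```

```bash
python3 - <<'E'
from h import *
o=ctrl.get_obs();print(o["opening"],o["force"],o["moment"])
crop("side",(190,100,110,100),"s3.png",6)
E
```

```text
0.02490447506334796 [ 1.81725136 -0.28563817 -1.01704979] [-0.09071485 -0.48704603 -0.21152027]
```

View pics/s3.png

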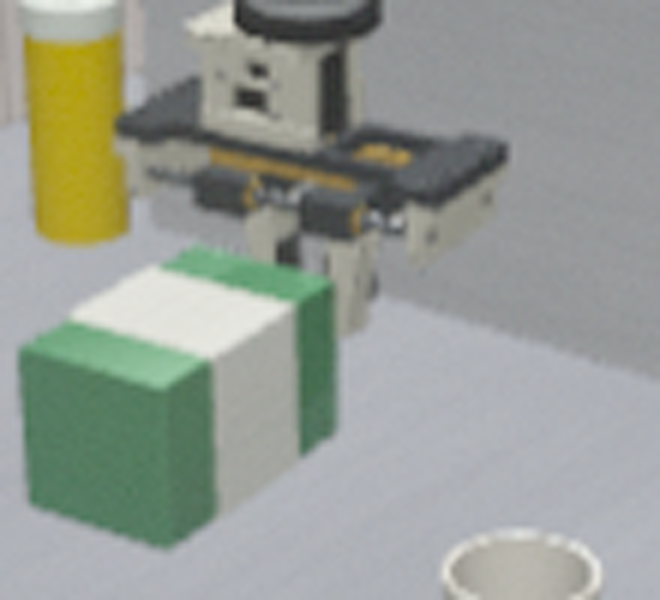

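>>> {"api": "jog_arm", "payload": {
  "deltas": [
    [[0,0,-0.004],0],
    [[0,0,-0.01],0],
    [[0,0,-0.016],0],
    [[0,0,-0.022],0],
    [[0,0,-0.028],0],
    [[0,0,-0.034],0],
    [[0,0,-0.04],0],
    [[0,0,-0.045],0],
    [[0,0,-0.05],0],
    [[0,0,-0.05],0]
  ]
}}

```text
clock: 6.2
tool_pos: [0.546, -0.0677, 0.0864]
orientation: [-179.9, -0.0, -81.6]
force: [0.1, -1.6, -4.6]
opening: 0.025
```

```bash
python3 - <<'E'
from h import *
o=ctrl.get_obs();print(o["opening"],o["force"],o["moment"])
crop("side",(170,80,130,120),"s4.png",5)
E
```

```text
0.024994521554623603 [ 0.08637793 -1.56865522 -4.58798283] [-0.63369204  0.06664303  0.01174637]
```

View pics/s4.png

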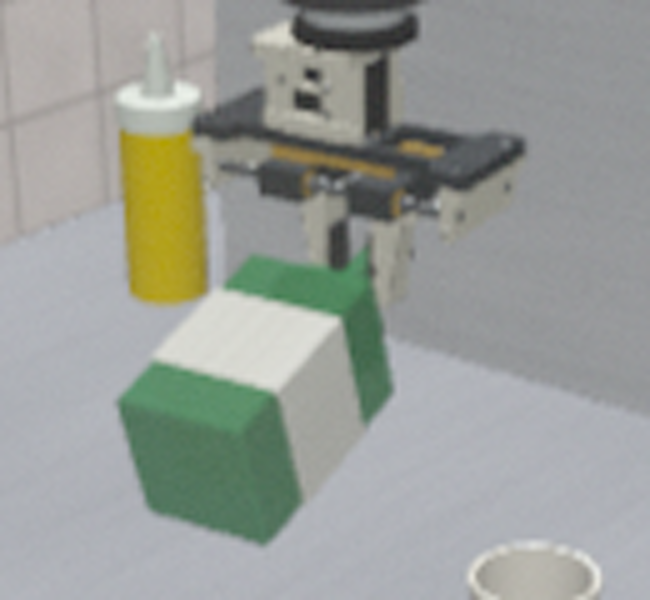

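The bottle pivots on its base edge as planned (edge at about (220,185) in the side picture). Next: lift to about 40°, square it to the wall and bring it nearer.

>>> {"api": "jog_arm", "payload": {
  "deltas": [
    [[0.0,0.0,-0.005],0],
    [[0.002,0.0,-0.01],0.3],
    [[0.005,0.0,-0.015],0.6],
    [[0.008,0.001,-0.02],1],
    [[0.011,0.001,-0.025],1.4],
    [[0.014,0.001,-0.03],1.8],
    [[0.017,0.002,-0.035],2.2],
    [[0.02,0.002,-0.04],2.6],
    [[0.024,0.002,-0.045],3],
    [[0.028,0.003,-0.05],3.4],
    [[0.032,0.003,-0.055],3.8],
    [[0.036,0.004,-0.06],4.2],
    [[0.04,0.004,-0.062],4.6],
    [[0.044,0.004,-0.062],5],
    [[0.048,0.005,-0.062],5.4],
    [[0.052,0.005,-0.062],5.8],
    [[0.054,0.0054,-0.062],5.8],
    [[0.054,0.0054,-0.062],5.8],
    [[0.054,0.0054,-0.062],5.8]
  ]
}}

```text
clock: 8.15
tool_pos: [0.5483, -0.122, 0.1477]
orientation: [-180.0, -0.0, -87.4]
force: [-0.5, 0.4, -4.0]
opening: 0.0252
```

```bash
python3 - <<'E'
from h import *
o=ctrl.get_obs();print(o["opening"],o["force"],o["moment"])
crop("side",(180,60,130,120),"s5.png",5)
crop("top",(235,60,200,150),"t5.png",3)
E
```

```text
0.02517660165299557 [-0.49145904  0.44904367 -3.98706294] [-0.20628436  0.22551034  0.01465812]
```

View pics/s5.png

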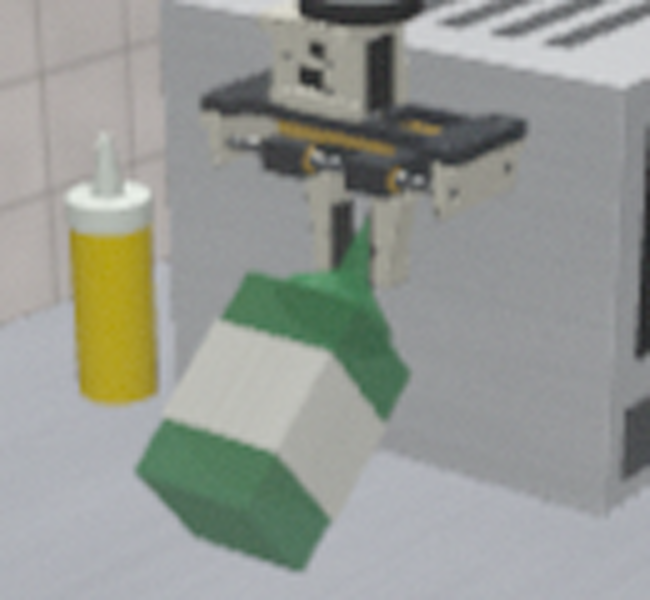

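View pics/t5.png

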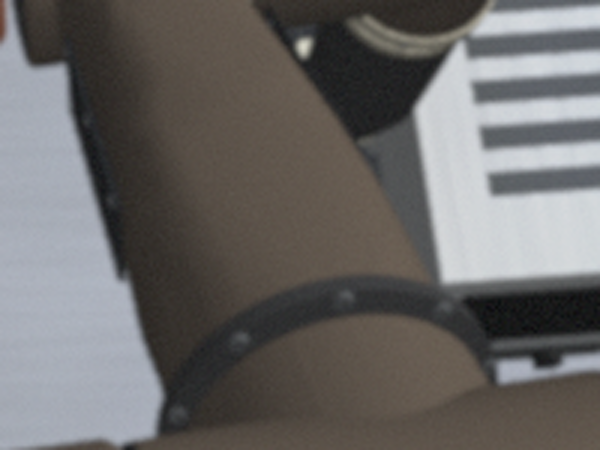

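>>> {"api": "jog_arm", "payload": {
  "deltas": [
    [[0.002,0,0],0],
    [[0.004,0,0],0],
    [[0.006,0,0],0],
    [[0.008,0,0],0],
    [[0.01,0,0],0],
    [[0.011,0,0],0],
    [[0.011,0,0],0]
  ]
}}

```text
clock: 8.95
tool_pos: [0.5487, -0.133, 0.1476]
orientation: [180.0, -0.0, -87.4]
force: [-0.4, 1.4, -3.8]
opening: 0.0251
```

>>> {"api": "jog_arm", "payload": {
  "deltas": [
    [[0.001,0,0],0],
    [[0.002,0,0],0],
    [[0.002,0,0],0]
  ]
}}

```text
clock: 9.25
tool_pos: [0.5488, -0.1349, 0.1476]
orientation: [-180.0, -0.0, -87.4]
force: [-0.0, 1.6, -4.1]
opening: 0.0251
```

>>> {"api": "jog_arm", "payload": {
  "deltas": [
    [[0.001,0,0],0],
    [[0.0015,0,0],0],
    [[0.0015,0,0],0]
  ]
}}

```text
clock: 9.55
tool_pos: [0.5488, -0.1361, 0.1476]
orientation: [-180.0, 0.0, -87.4]
force: [0.8, 2.2, -4.1]
opening: 0.0251
```

>>> {"api": "jog_arm", "payload": {
  "deltas": [
    [[0.001,0,0],0],
    [[0.0015,0,0],0],
    [[0.0015,0,0],0]
  ]
}}

```text
clock: 9.85
tool_pos: [0.5489, -0.1367, 0.1475]
orientation: [-180.0, 0.1, -87.4]
force: [-1.8, 9.3, -3.0]
opening: 0.0253
```

```bash
python3 - <<'E'
from h import *
o=ctrl.get_obs();print(o["tool_pos"],o["force"],o["moment"])
crop("side",(180,60,130,120),"s6.png",5)
E
```

```text
[ 0.54888206 -0.13671058  0.14751156] [-1.81462101  9.26311484 -2.97053035] [ 2.9571958   0.53192722 -0.04649078]
```

View pics/s6.png

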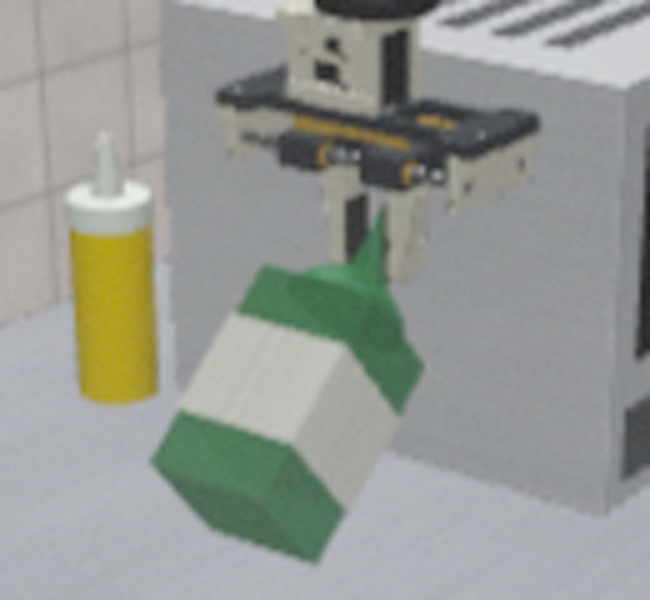

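Contact reached: force y rose from about 2 to 9.3 N. I'll ease off a little, open the jaws and retreat upward.

>>> {"api": "jog_arm", "payload": {
  "deltas": [
    [[-0.0008,0,0],0],
    [[-0.0008,0,0],0],
    [[-0.0008,0,0],0]
  ]
}}

```text
clock: 10.2
tool_pos: [0.5489, -0.1365, 0.1476]
orientation: [-180.0, 0.0, -87.4]
force: [-0.4, 5.7, -3.6]
opening: 0.0252
```

>>> {"api": "jog_arm", "payload": {
  "deltas": [
    [[-0.0008,0,0],0],
    [[-0.0008,0,0],0],
    [[-0.0008,0,0],0],
    [[-0.0008,0,0],0],
    [[-0.0008,0,0],0],
    [[-0.0008,0,0],0],
    [[-0.0008,0,0],0],
    [[-0.0008,0,0],0],
    [[-0.0008,0,0],0],
    [[-0.0008,0,0],0]
  ],
  "jaw": -1
}}

```text
clock: 11.2
tool_pos: [0.5488, -0.1361, 0.1475]
orientation: [180.0, -0.0, -87.4]
force: [-0.1, 0.4, -0.2]
opening: 0.0873
```

```bash
python3 - <<'E'
from h import *
o=ctrl.get_obs();print(o["tool_pos"],o["force"],o["moment"])
crop("side",(180,60,130,120),"s7.png",5)
E
```

```text
[ 0.54882337 -0.13614882  0.14754911] [-0.08338205  0.39382676 -0.20494848] [-0.00592931  0.12345064  0.01318025]
```

View pics/s7.png

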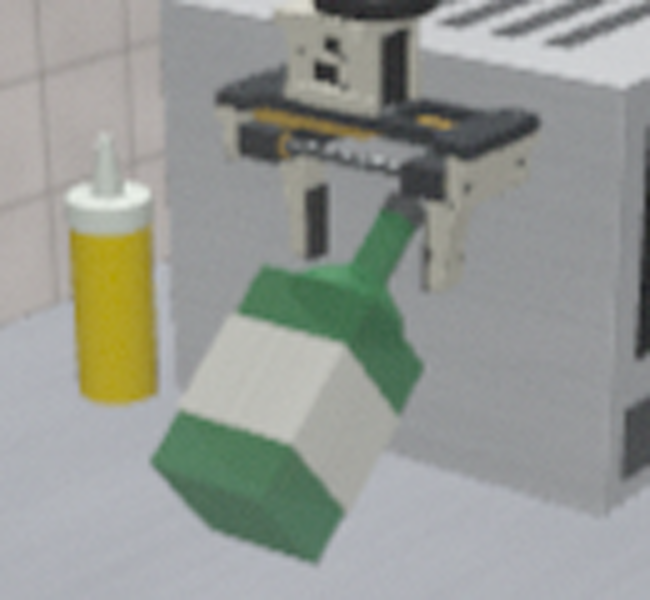

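Side view: the bottle leans by itself with the cap on the wall at about (262,100), and no force is left on the gripper. Moving over and down behind the foot, jaws to about 30 mm.

>>> {"api": "jog_arm", "payload": {
  "deltas": [
    [[0,0,-0.02],0],
    [[0,0,-0.05],0],
    [[0,0,-0.08],0],
    [[0,0,-0.1],0],
    [[-0.03,0,-0.1],0],
    [[-0.065,0,-0.1],0],
    [[-0.1,0,-0.1],0],
    [[-0.14,0,-0.1],0],
    [[-0.18,0,-0.1],0],
    [[-0.22,0,-0.1],0],
    [[-0.25,0,-0.1],0],
    [[-0.25,0,-0.06],0],
    [[-0.25,0,-0.02],0],
    [[-0.25,0,0.02],0],
    [[-0.25,0,0.06],0],
    [[-0.25,0,0.09],0],
    [[-0.25,0,0.11],0],
    [[-0.25,0,0.113],0],
    [[-0.25,0,0.113],0]
  ]
}}

```text
clock: 13.15
tool_pos: [0.5374, 0.1135, 0.0345]
orientation: [180.0, -0.0, -87.4]
force: [0.2, -0.2, 0.8]
opening: 0.0876
```

>>> {"api": "jog_arm", "payload": {
  "deltas": [
    [[0.005,0,0],0],
    [[0.01,0,0],0],
    [[0.015,0,0],0],
    [[0.02,0,0],0],
    [[0.02,0,0],0],
    [[0.02,0,0],0]
  ],
  "jaw": 0.32
}}

```text
clock: 13.75
tool_pos: [0.5384, 0.0934, 0.0348]
orientation: [-180.0, 0.0, -87.4]
force: [-0.5, 0.4, 0.5]
opening: 0.0451
```

```bash
python3 - <<'E'
from h import *
o=ctrl.get_obs();print(o["tool_pos"],o["force"],o["moment"],o["opening"])
crop("side",(150,60,200,150),"s8.png",4)
crop("top",(235,30,200,150),"t8.png",3.5)
E
```

```text
[0.53841131 0.09336222 0.03479606] [-0.45574759  0.42121262  0.45534887] [0.02086828 0.05620549 0.01474448] 0.04512387412984345
```

View pics/s8.png

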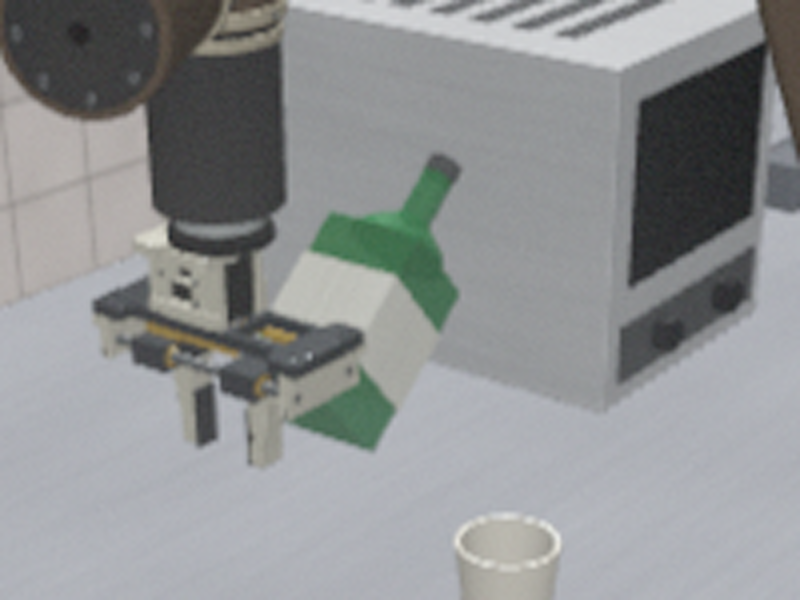

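View pics/t8.png

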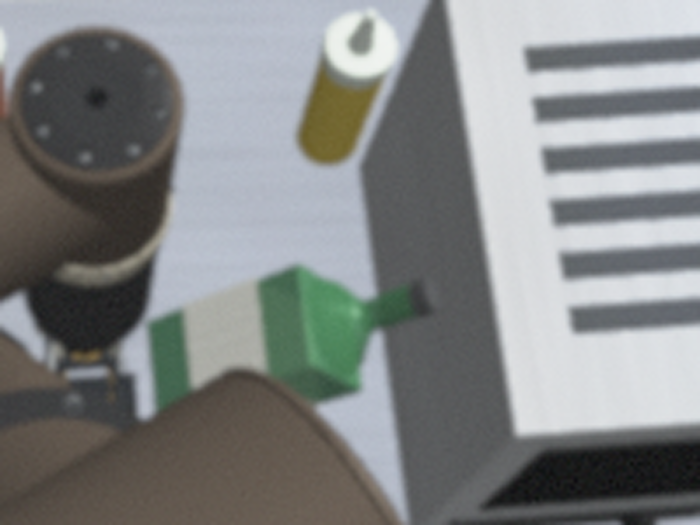

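```bash
cat > fit.py <<'E'
from h import *
from scipy.optimize import least_squares
W=np.array([.57805,-.17857,0]);A=.046913
E1=np.array([np.cos(A),np.sin(A),0]);N=np.array([-np.sin(A),np.cos(A),0]);Z=np.array([0,0,1.])
def bot(q,P): # q: along-wall, dist of pivot, yaw dev deg, theta deg ; P rows s,lat(+=E1 side),r(outer +)
    u,d,g,t=q[0],q[1],np.radians(q[2]),np.radians(q[3]);P=np.array(P,float)/1e3
    f=-N*np.cos(g)+E1*np.sin(g);l=E1*np.cos(g)+N*np.sin(g)
    a=f*np.cos(t)+Z*np.sin(t);n=-f*np.sin(t)+Z*np.cos(t)
    return W+u*E1+d*N+P[:,:1]*a+P[:,1:2]*l+(P[:,2:]+.044)*n
def fit(obs,q0):
    r=lambda q:np.concatenate([(proj(c,bot(q,[p]))[0]-uv) for c,p,uv in obs])
    s=least_squares(r,q0,x_scale=[.01,.01,1,1]);return s.x,np.round(s.fun,1)
E
python3 - <<'E'
from fit import *
T=lambda x,y:np.array([235+x/3.5,30+y/3.5]);S=lambda x,y:np.array([150+x/4,60+y/4])
o=[("top",(0,44,44),T(150,322)),("top",(150,44,44),T(300,265)),("top",(235,0,0),T(424,297)),
("side",(0,-44,-44),S(375,450)),("side",(150,-44,-44),S(458,295)),("side",(150,44,44),S(330,212)),("side",(235,0,0),S(445,162))]
q,f=fit(o,[-.03,.16,0,40]);print(np.round(q,4),f)
print("outer edge mid",bot(q,[(0,0,44)]),"tcp in wall",[(ctrl.get_obs()["tool_pos"]-W)@v for v in(E1,N)])
E
```

```text
[-3.15000e-02  1.65900e-01 -3.64400e-01  3.95305e+01] [-2.4 -0.5 -1.  -0.9  1.7 -0.4 -0.   1.4  1.6 -0.6  0.  -1.3  0.8 -0.3]
outer edge mid [[0.53652902 0.0416385  0.06787315]] tcp in wall [np.float64(-0.026874905607126978), np.float64(0.2737575547511874)]
```

Fit: lean 39.5°, yaw error under 0.5°, residuals within 2 px. So the lean is right. Push the foot now.

>>> {"api": "jog_arm", "payload": {
  "deltas": [
    [[0.006,0.0045,0],0],
    [[0.012,0.0045,0],0],
    [[0.018,0.0045,0],0],
    [[0.024,0.0045,0],0],
    [[0.03,0.0045,0],0],
    [[0.033,0.0045,0],0],
    [[0.036,0.0045,0],0],
    [[0.038,0.0045,0],0],
    [[0.04,0.0045,0],0],
    [[0.042,0.0045,0],0],
    [[0.044,0.0045,0],0],
    [[0.046,0.0045,0],0]
  ]
}}

```text
clock: 15.05
tool_pos: [0.5363, 0.0481, 0.0346]
orientation: [-179.9, 0.1, -87.4]
force: [-1.2, 10.7, -0.7]
opening: 0.0297
```

>>> {"api": "jog_arm", "payload": {
  "deltas": [
    [[0.003,0,0],0],
    [[0.006,0,0],0],
    [[0.009,0,0],0],
    [[0.012,0,0],0],
    [[0.015,0,0],0],
    [[0.018,0,0],0]
  ]
}}

```text
clock: 15.65
tool_pos: [0.537, 0.0307, 0.0342]
orientation: [-180.0, 0.1, -87.4]
force: [0.2, 7.4, -5.0]
opening: 0.0299
```

```bash
python3 - <<'E'
from h import *
o=ctrl.get_obs();print(o["tool_pos"],o["force"],o["moment"],o["opening"])
crop("side",(150,60,200,150),"s9.png",4)
E
```

```text
[0.53699161 0.030706   0.03420878] [ 0.2279901   7.37828815 -5.02296227] [2.72693866 0.24382929 0.08114902] 0.029935234858425
```

View pics/s9.png

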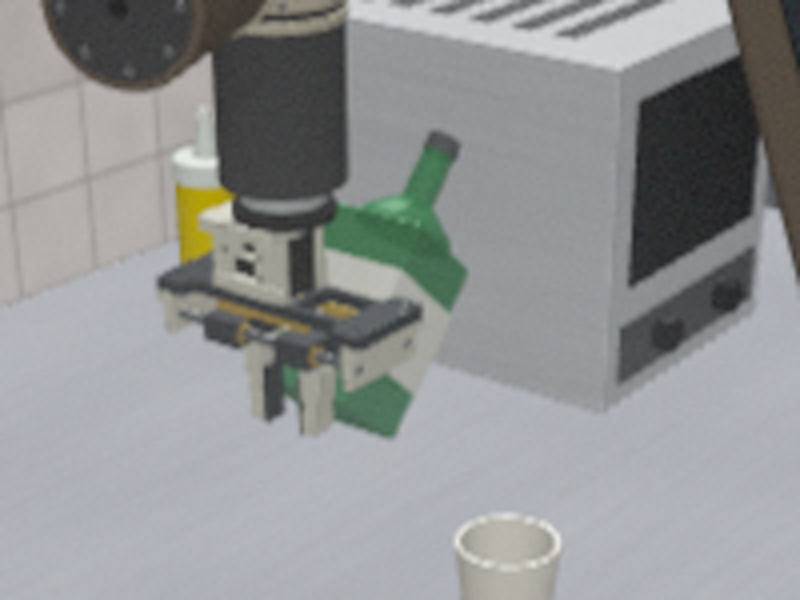

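>>> {"api": "jog_arm", "payload": {
  "deltas": [
    [[0.002,0,0],0],
    [[0.004,0,0],0],
    [[0.006,0,0],0],
    [[0.008,0,0],0],
    [[0.01,0,0],0],
    [[0.012,0,0],0],
    [[0.014,0,0],0],
    [[0.016,0,0],0]
  ]
}}

```text
clock: 16.5
tool_pos: [0.5374, 0.0141, 0.0342]
orientation: [-180.0, 0.1, -87.4]
force: [-0.7, 5.9, -6.7]
opening: 0.0298
```

>>> {"api": "jog_arm", "payload": {
  "deltas": [
    [[0.002,0,0],0],
    [[0.004,0,0],0],
    [[0.006,0,0],0],
    [[0.008,0,0],0],
    [[0.01,0,0],0]
  ]
}}

```text
clock: 17.0
tool_pos: [0.5379, 0.0034, 0.0346]
orientation: [-180.0, 0.0, -87.4]
force: [0.6, 4.3, -1.4]
opening: 0.03
```

```bash
python3 - <<'E'
from h import *
o=ctrl.get_obs();print(o["tool_pos"],o["force"],o["moment"],o["opening"])
crop("side",(150,60,200,150),"s10.png",4)
E
```

```text
[0.53794128 0.00335345 0.03457461] [ 0.55525567  4.31626184 -1.44637998] [1.5667503  0.21761851 0.033465  ] 0.030030181512743354
```

View pics/s10.png

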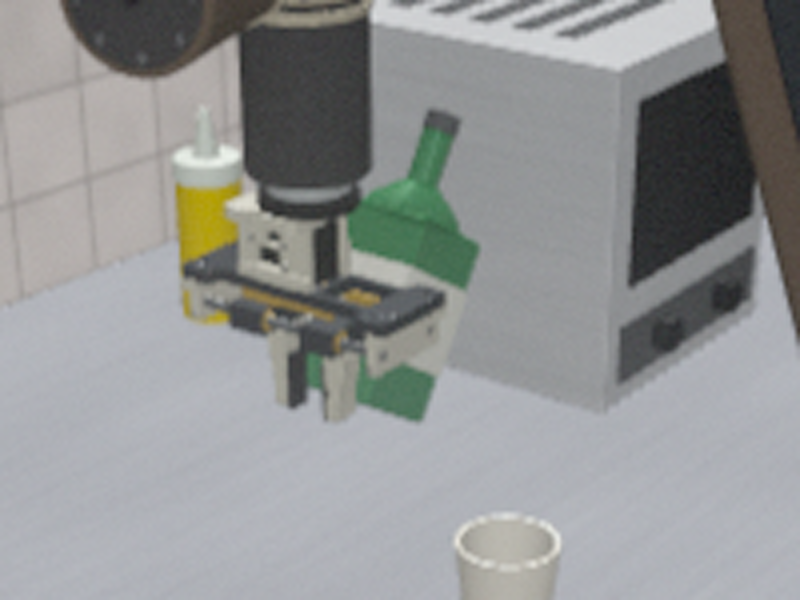

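>>> {"api": "jog_arm", "payload": {
  "deltas": [
    [[0.002,0,0],0],
    [[0.004,0,0],0],
    [[0.006,0,0],0],
    [[0.008,0,0],0],
    [[0.008,0,0],0]
  ]
}}

```text
clock: 17.55
tool_pos: [0.5383, -0.0049, 0.0346]
orientation: [180.0, -0.0, -87.4]
force: [-0.8, 1.0, -1.1]
opening: 0.0296
```

>>> {"api": "jog_arm", "payload": {
  "deltas": [
    [[0.002,0,0],0],
    [[0.004,0,0],0],
    [[0.006,0,0],0],
    [[0.006,0,0],0]
  ]
}}

```text
clock: 17.95
tool_pos: [0.5386, -0.0109, 0.0346]
orientation: [180.0, -0.0, -87.4]
force: [0.1, 0.3, -0.6]
opening: 0.0296
```

```bash
python3 - <<'E'
from h import *
o=ctrl.get_obs();print(o["tool_pos"],o["force"],o["moment"],o["opening"])
crop("side",(150,60,200,150),"s11.png",4)
E
```

```text
[ 0.53856371 -0.01088786  0.03464719] [ 0.11615143  0.27034213 -0.56478073] [ 0.48056295  0.11035097 -0.02166021] 0.029645719929410227
```

View pics/s11.png

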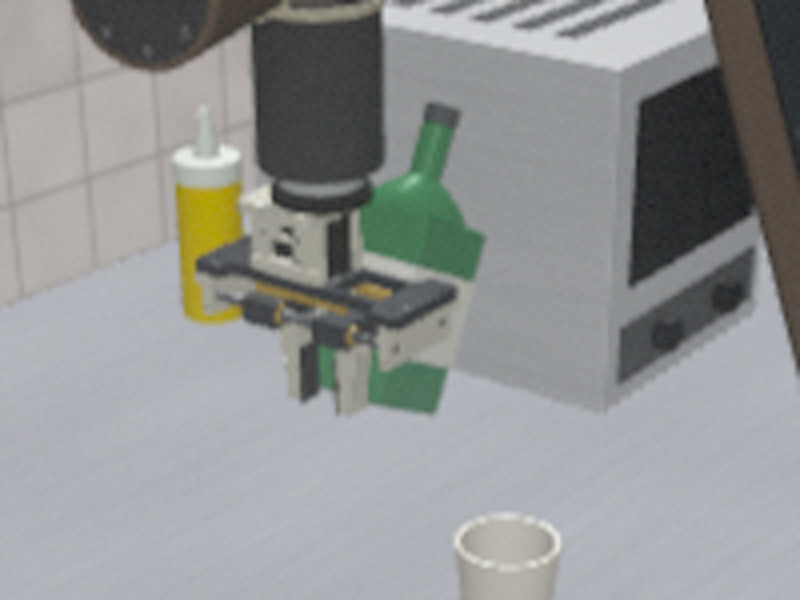

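>>> {"api": "jog_arm", "payload": {
  "deltas": [
    [[0.002,0,0],0],
    [[0.004,0,0],0],
    [[0.006,0,0],0],
    [[0.008,0,0],0],
    [[0.01,0,0],0],
    [[0.01,0,0],0]
  ]
}}

```text
clock: 18.6
tool_pos: [0.5389, -0.0209, 0.0346]
orientation: [180.0, -0.0, -87.4]
force: [0.4, 1.4, -0.4]
opening: 0.0296
```

```bash
python3 - <<'E'
from h import *
o=ctrl.get_obs();print(o["tool_pos"],o["force"],o["moment"],o["opening"])
crop("side",(150,60,200,150),"s12.png",4)
E
```

```text
[ 0.5389466  -0.02092341  0.03459376] [ 0.37141052  1.39055402 -0.38754738] [ 0.38649933  0.15960124 -0.02478774] 0.029563737755976056
```

View pics/s12.png

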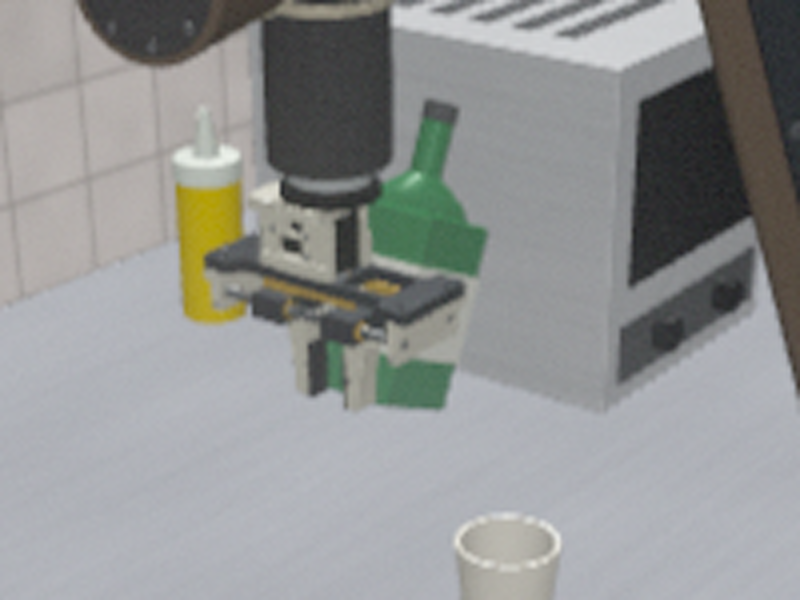

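>>> {"api": "jog_arm", "payload": {
  "deltas": [
    [[-0.003,0,0],0],
    [[-0.006,0,0],0],
    [[-0.009,0,0],0],
    [[-0.012,0,0],0],
    [[-0.015,0,0],0],
    [[-0.018,0,0],0],
    [[-0.021,0,0],0],
    [[-0.024,0,0],0],
    [[-0.027,0,0],0],
    [[-0.03,0,0],0],
    [[-0.033,0,0],0],
    [[-0.036,0,0],0],
    [[-0.039,0,0],0],
    [[-0.042,0,0],0],
    [[-0.045,0,0],0],
    [[-0.05,0,0],0],
    [[-0.055,0,0],0],
    [[-0.06,0,0],0]
  ]
}}

```text
clock: 20.45
tool_pos: [0.5363, 0.0399, 0.0346]
orientation: [-180.0, 0.0, -87.4]
force: [-0.3, -0.4, -0.7]
opening: 0.03
```

```bash
python3 - <<'E'
from h import *
o=ctrl.get_obs();print(o["tool_pos"],o["force"],o["moment"],o["opening"])
crop("side",(150,60,200,150),"s13.png",4)
crop("top",(235,30,200,150),"t13.png",3.5)
E
```

```text
[0.53628005 0.03989946 0.03459086] [-0.32360344 -0.42250237 -0.70327473] [-0.00144496  0.05564417 -0.01230502] 0.030000821403611752
```

View pics/s13.png

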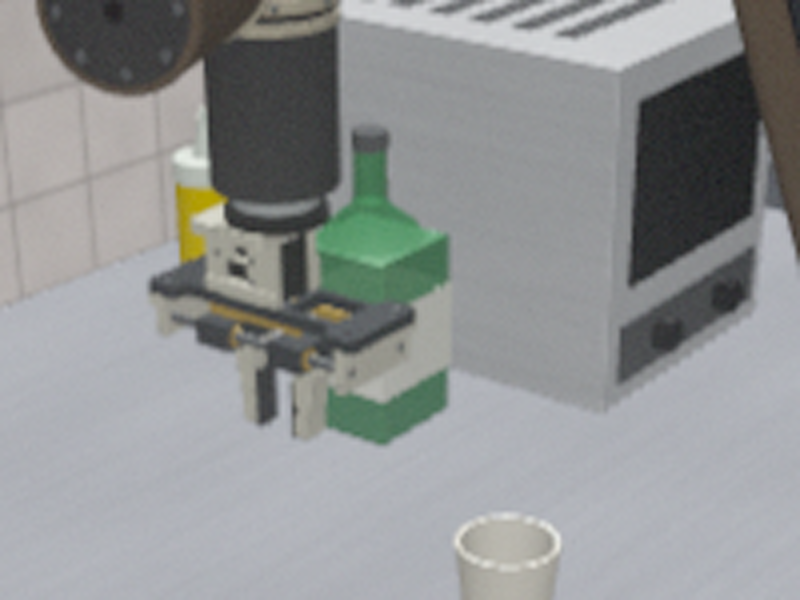

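View pics/t13.png

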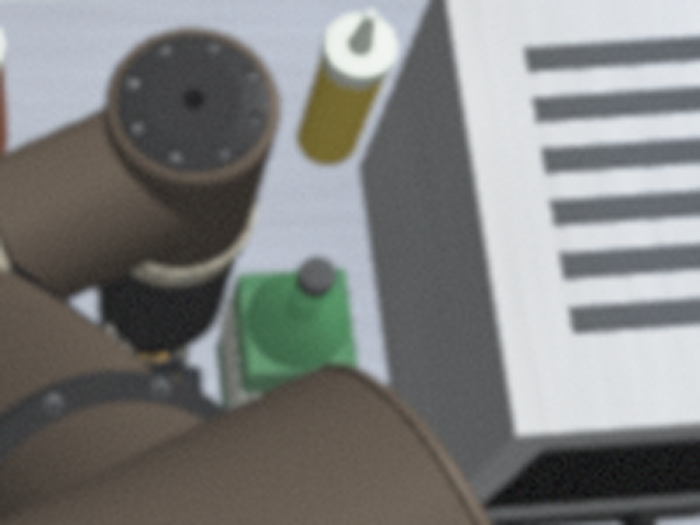

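The bottle stands upright (base corners at about (262,162) and (246,171) in the side view). I'll fit its pose.

```bash
python3 - <<'E'
from fit import *
T=lambda x,y:np.array([235+x/3.5,30+y/3.5]);S=lambda x,y:np.array([150+x/4,60+y/4])
o=[("side",(0,-44,-44),S(447,408)),("side",(0,-44,44),S(384,445)),("side",(150,-44,44),S(380,272)),("side",(150,-44,-44),S(449,236)),
("top",(150,44,44),T(240,276)),("top",(150,44,-44),T(346,270)),("top",(235,0,0),T(317,275))]
q,f=fit(o,[-.03,.08,0,90]);print(np.round(q,4),f)
print("tcp in wall",[(ctrl.get_obs()["tool_pos"]-W)@v for v in(E1,N)])
E
```

```text
[-3.35000e-02  6.56000e-02 -1.82890e+00  8.99614e+01] [ 1.4  0.6 -0.3  1.2  0.3 -1.1  1.3 -0.6 -1.3 -1.2  0.2 -0.7 -0.3 -0.2]
tcp in wall [np.float64(-0.03141714327500745), np.float64(0.22039883534126922)]
```

>>> {"api": "jog_arm", "payload": {
  "deltas": [
    [[0.0,0.002,0.005],0],
    [[0.004,0.002,0.01],0],
    [[0.008,0.002,0.01],0],
    [[0.012,0.002,0.01],0],
    [[0.016,0.002,0.01],0],
    [[0.02,0.002,0.01],0],
    [[0.024,0.002,0.01],0],
    [[0.028,0.002,0.01],0],
    [[0.032,0.002,0.01],0],
    [[0.036,0.002,0.01],0],
    [[0.04,0.002,0.01],0]
  ]
}}

```text
clock: 21.65
tool_pos: [0.5363, -0.0007, 0.0246]
orientation: [-180.0, 0.0, -87.4]
force: [0.1, 2.5, -0.1]
opening: 0.0299
```

```bash
python3 - <<'E'
from h import *
o=ctrl.get_obs();print(o["tool_pos"],o["force"],o["moment"],o["opening"])
crop("side",(150,60,200,150),"s14.png",4)
E
```

```text
[ 0.53629797 -0.00067811  0.02464592] [ 0.12432422  2.52627813 -0.0707706 ] [0.79744887 0.1469057  0.03985689] 0.029896772872578265
```

View pics/s14.png

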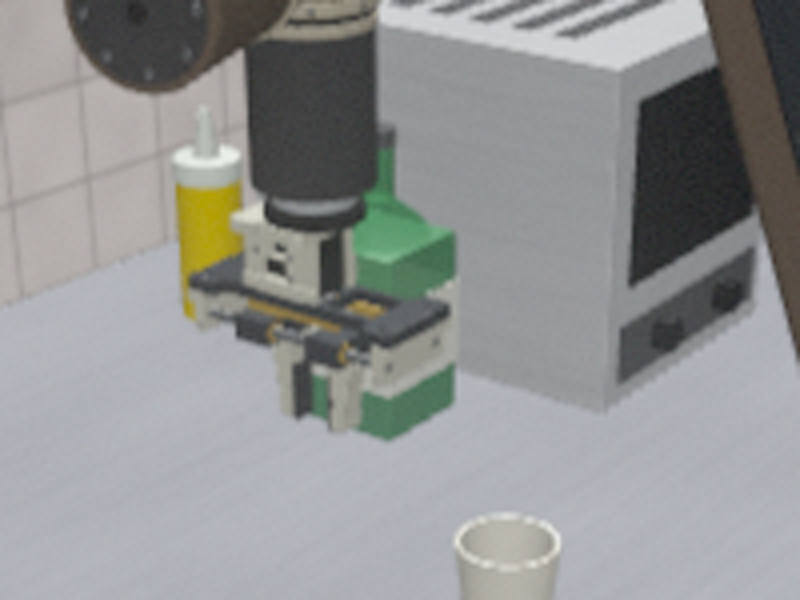

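>>> {"api": "jog_arm", "payload": {
  "deltas": [
    [[0.003,0,0],0],
    [[0.006,0,0],0],
    [[0.009,0,0],0],
    [[0.012,0,0],0],
    [[0.015,0,0],0],
    [[0.018,0,0],0],
    [[0.021,0,0],0],
    [[0.024,0,0],0],
    [[0.027,0,0],0],
    [[0.03,0,0],0],
    [[0.033,0,0],0],
    [[0.036,0,0],0],
    [[0.038,0,0],0],
    [[0.04,0,0],0],
    [[0.042,0,0],0],
    [[0.043,0,0],0],
    [[0.043,0,0],0]
  ]
}}

```text
clock: 23.4
tool_pos: [0.538, -0.0438, 0.0245]
orientation: [180.0, -0.0, -87.4]
force: [0.7, -0.9, 0.7]
opening: 0.0296
```

```bash
python3 - <<'E'
from h import *
o=ctrl.get_obs();print(o["tool_pos"],o["force"],o["moment"],o["opening"])
crop("side",(150,60,200,150),"s15.png",4);crop("top",(235,30,200,150),"t15.png",3.5)
E
```

```text
[ 0.53798855 -0.04381445  0.0245261 ] [ 0.6598848  -0.85868737  0.72329112] [0.14693066 0.02141706 0.01569816] 0.029619456452202618
```

View pics/s15.png

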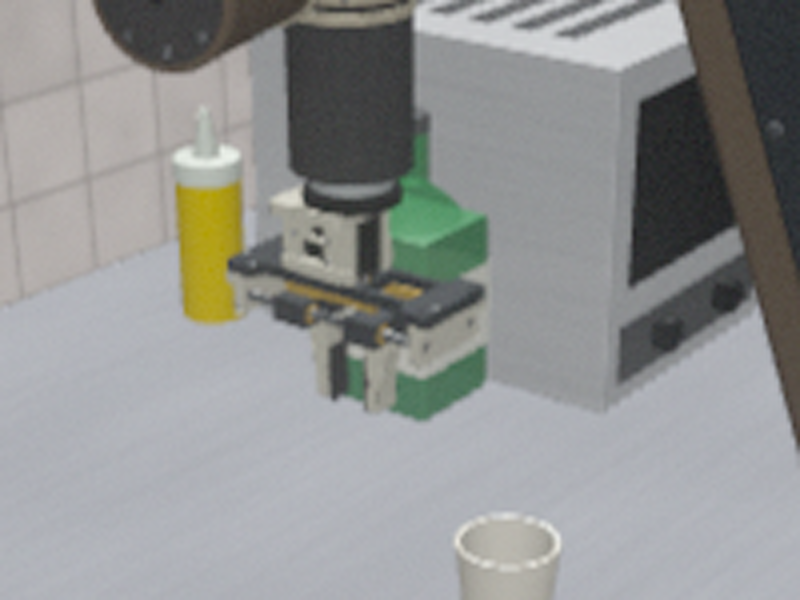

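View pics/t15.png

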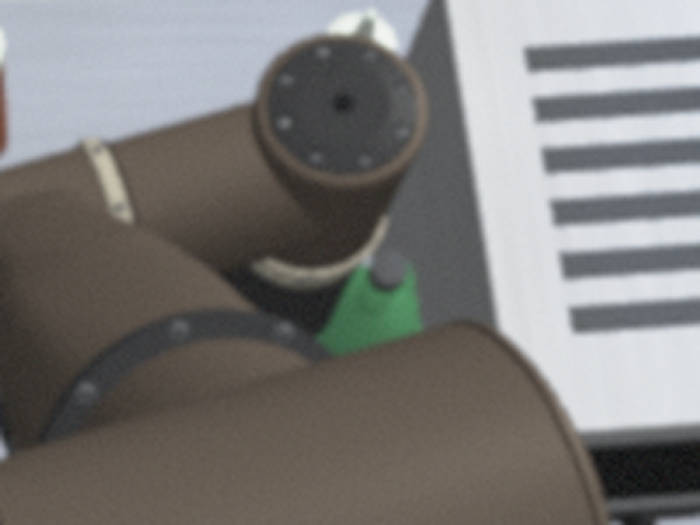

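>>> {"api": "jog_arm", "payload": {
  "deltas": [
    [[0.001,0,0],0],
    [[0.002,0,0],0],
    [[0.003,0,0],0],
    [[0.004,0,0],0],
    [[0.005,0,0],0],
    [[0.006,0,0],0],
    [[0.007,0,0],0]
  ]
}}

```text
clock: 24.2
tool_pos: [0.5384, -0.0507, 0.0245]
orientation: [180.0, 0.0, -87.4]
force: [-0.5, 1.0, -0.7]
opening: 0.0297
```

```bash
python3 - <<'E'
from fit import *
o=ctrl.get_obs();print(o["tool_pos"],o["force"],(o["tool_pos"]-W)@N)
crop("side",(220,90,80,90),"s16.png",6.6)
g=lambda d:np.round((proj("side",bot([-.0335,d,0,90],[(0,-44,-44),(0,-44,44),(150,-44,44),(150,-44,-44),(235,0,0)]))-[220,90])*6.6)
print(g(0).tolist(),g(.01).tolist())
E
```

```text
[ 0.53835398 -0.05065002  0.02450951] [-0.45053029  1.01839125 -0.676076  ] 0.12964081516761924
[[363.0, 431.0], [259.0, 495.0], [261.0, 201.0], [369.0, 146.0], [240.0, -22.0]] [[352.0, 438.0], [247.0, 502.0], [248.0, 207.0], [357.0, 152.0], [228.0, -16.0]]
```

View pics/s16.png

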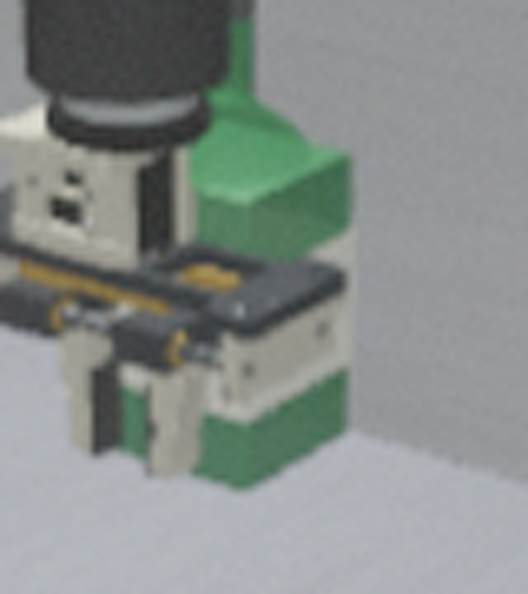

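>>> {"api": "jog_arm", "payload": {
  "deltas": [
    [[0.0007,0,0],0],
    [[0.0014,0,0],0],
    [[0.002,0,0],0]
  ]
}}

```text
clock: 24.55
tool_pos: [0.5385, -0.0526, 0.0246]
orientation: [180.0, 0.0, -87.4]
force: [-0.4, 2.0, -1.2]
opening: 0.03
```

>>> {"api": "jog_arm", "payload": {
  "deltas": [
    [[0.0006,0,0],0],
    [[0.0012,0,0],0]
  ]
}}

```text
clock: 24.75
tool_pos: [0.5385, -0.0533, 0.0246]
orientation: [-180.0, 0.0, -87.4]
force: [-2.9, 11.1, 2.1]
opening: 0.03
```

>>> {"api": "jog_arm", "payload": {
  "deltas": [
    [[0.0006,0,0],0],
    [[0.0012,0,0],0]
  ]
}}

```text
clock: 24.95
tool_pos: [0.5384, -0.0533, 0.0246]
orientation: [-180.0, 0.1, -87.4]
force: [-5.8, 19.6, 3.2]
opening: 0.0301
```

Force overshot to 19.6 N at the tool, so I'm easing straight back to about 11 N.

>>> {"api": "jog_arm", "payload": {
  "deltas": [
    [[-0.0011,0,0],0]
  ]
}}

```text
clock: 25.05
tool_pos: [0.5385, -0.0532, 0.0246]
orientation: [180.0, 0.0, -87.3]
force: [-0.9, 1.0, -0.1]
opening: 0.0299
```

>>> {"api": "jog_arm", "payload": {
  "deltas": [
    [[0,0,0],0]
  ]
}}

```text
clock: 25.15
tool_pos: [0.5385, -0.0533, 0.0247]
orientation: [-180.0, 0.0, -87.3]
force: [-1.3, 6.8, 1.0]
opening: 0.0298
```

>>> {"api": "jog_arm", "payload": {
  "deltas": [
    [[0,0,0],0],
    [[0,0,0],0]
  ]
}}

```text
clock: 25.35
tool_pos: [0.5385, -0.0533, 0.0247]
orientation: [-180.0, 0.0, -87.3]
force: [-2.0, 9.0, 1.5]
opening: 0.03
```

```bash
python3 - <<'E'
from fit import *
for i in range(3):
  o=ctrl.get_obs();print(o["clock"],o["tool_pos"],o["force"]);ctrl.snapshot("side")
crop("side",(220,90,80,90),"s17.png",6.6)
E
```

```text
25.35 [ 0.53854625 -0.05329816  0.02466505] [-2.03581571  8.97611136  1.47719403]
25.4 [ 0.53853937 -0.05328487  0.02465596] [-2.39304894  7.82826201  1.00972011]
25.45 [ 0.53856647 -0.053291    0.02467032] [-2.33206463  8.54134902  1.31817499]
```

View pics/s17.png

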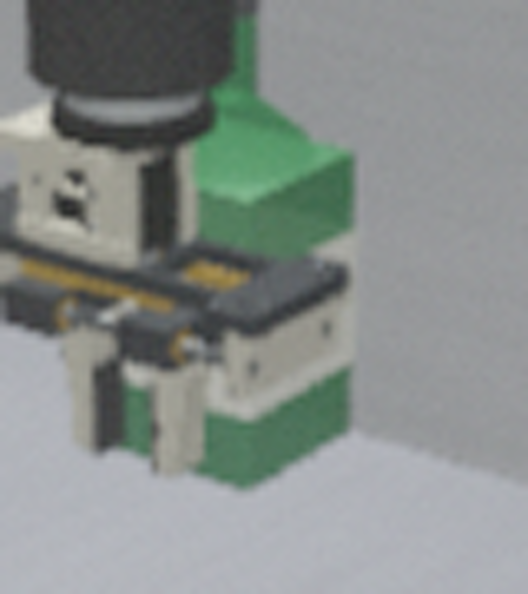

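>>> {"api": "jog_arm", "payload": {
  "deltas": [
    [[0.0001,0,0],0],
    [[0.0002,0,0],0],
    [[0.0003,0,0],0],
    [[0.0003,0,0],0],
    [[0.0003,0,0],0]
  ]
}}

```text
clock: 26.05
tool_pos: [0.5386, -0.0533, 0.0247]
orientation: [-180.0, 0.0, -87.3]
force: [-2.8, 11.4, 2.1]
opening: 0.0298
```

>>> {"api": "jog_arm", "payload": {
  "deltas": [
    [[0,0,0],0],
    [[0,0,0],0]
  ]
}}

```text
clock: 26.25
tool_pos: [0.5386, -0.0533, 0.0247]
orientation: [-180.0, 0.0, -87.3]
force: [-3.0, 9.8, 1.7]
opening: 0.0297
```

>>> {"api": "jog_arm", "payload": {
  "deltas": [
    [[0.0001,0,0],0],
    [[0.0001,0,0],0],
    [[0.0001,0,0],0],
    [[0.0001,0,0],0]
  ]
}}

```text
clock: 26.65
tool_pos: [0.5385, -0.0533, 0.0247]
orientation: [-180.0, 0.0, -87.3]
force: [-1.9, 11.2, 2.0]
opening: 0.0297
```

>>> {"api": "jog_arm", "payload": {
  "deltas": [
    [[0,0,0],0],
    [[0,0,0],0],
    [[0,0,0],0],
    [[0,0,0],0]
  ]
}}

```text
clock: 27.05
tool_pos: [0.5385, -0.0533, 0.0247]
orientation: [-180.0, 0.0, -87.3]
force: [-3.7, 10.1, 1.7]
opening: 0.0302
```

>>> {"api": "jog_arm", "payload": {
  "deltas": [
    [[0,0,0],0],
    [[0,0,0],0],
    [[0,0,0],0],
    [[0,0,0],0]
  ]
}}

```text
clock: 27.45
tool_pos: [0.5386, -0.0533, 0.0247]
orientation: [-180.0, 0.0, -87.3]
force: [-2.9, 10.3, 1.9]
opening: 0.0298
```

```bash
python3 - <<'E'
from h import *
for i in range(8):
  o=ctrl.get_obs();print(round(o["clock"],2),o["force"].round(1));ctrl.snapshot("side")
E
```

```text
27.45 [-2.9 10.3  1.9]
27.5 [-2.7 11.8  1.2]
27.55 [-3.4 10.5  0.7]
27.6 [-2.7 11.1  1.1]
27.65 [-3.6 10.6  2.2]
27.7 [-3.7 11.3  2. ]
27.75 [-2.5 10.9  2.4]
27.8 [-3.5 10.6  1.3]
```

>>> {"api": "jog_arm", "payload": {
  "deltas": [
    [[0.0001,0,0],0],
    [[0.0002,0,0],0],
    [[0.0002,0,0],0],
    [[0.0002,0,0],0],
    [[0.0002,0,0],0],
    [[0.0002,0,0],0],
    [[0.0002,0,0],0],
    [[0.0002,0,0],0],
    [[0.0002,0,0],0],
    [[0.0002,0,0],0],
    [[0.0002,0,0],0],
    [[0.0002,0,0],0],
    [[0.0002,0,0],0],
    [[0.0002,0,0],0]
  ]
}}

```text
clock: 29.25
tool_pos: [0.5385, -0.0533, 0.0247]
orientation: [-180.0, 0.1, -87.3]
force: [-3.3, 12.9, 1.9]
opening: 0.0298
```

```bash
python3 - <<'E'
from h import *
for i in range(5):
  o=ctrl.get_obs();print(round(o["clock"],2),o["force"].round(1));ctrl.snapshot("side")
E
```

```text
29.25 [-3.3 12.9  1.9]
29.3 [-3.3 12.5  1.7]
29.35 [-3.3 12.6  1.7]
29.4 [-3.1 12.   2.4]
29.45 [-3.2 12.3  2. ]
```

>>> {"api": "jog_arm", "payload": {
  "deltas": [
    [[-0.0005,0,0],0],
    [[-0.001,0,0],0],
    [[-0.002,0,0],0],
    [[-0.004,0,0],0],
    [[-0.01,0,0],0],
    [[-0.02,0,0],0],
    [[-0.035,0,0],0],
    [[-0.05,0,0],0],
    [[-0.07,0,0],0],
    [[-0.09,0,0],0],
    [[-0.11,0,0],0],
    [[-0.12,0,0],0],
    [[-0.12,0,0],0],
    [[-0.12,0,0],0]
  ]
}}

```text
clock: 30.9
tool_pos: [0.5329, 0.0658, 0.0245]
orientation: [180.0, -0.0, -87.3]
force: [0.2, -0.6, -0.5]
opening: 0.0298
```

```bash
python3 - <<'E'
from fit import *
o=ctrl.get_obs();print(o["tool_pos"],o["force"])
crop("side",(190,60,130,110),"s18.png",6);crop("top",(290,60,100,80),"t18.png",7)
g=lambda c,d,P,a,k:np.round((proj(c,bot([-.0335,d,0,90],P))-a)*k).tolist()
for d in(0,.003):
  print(g("side",d,[(0,-44,-44),(0,-44,44),(150,-44,44),(150,-44,-44),(235,0,0)],[190,60],6),g("top",d,[(150,44,44),(150,44,-44),(150,-44,-44),(235,0,0)],[290,60],7))
E
```

```text
[0.53286934 0.06578882 0.02452094] [ 0.19374991 -0.62119099 -0.48479218]
[[510.0, 572.0], [416.0, 630.0], [417.0, 362.0], [516.0, 313.0], [399.0, 160.0]] [[248.0, 329.0], [469.0, 314.0], [500.0, 523.0], [427.0, 330.0]]
[[507.0, 574.0], [412.0, 632.0], [413.0, 364.0], [512.0, 315.0], [395.0, 162.0]] [[241.0, 330.0], [462.0, 315.0], [492.0, 523.0], [419.0, 331.0]]
```

View pics/s18.png

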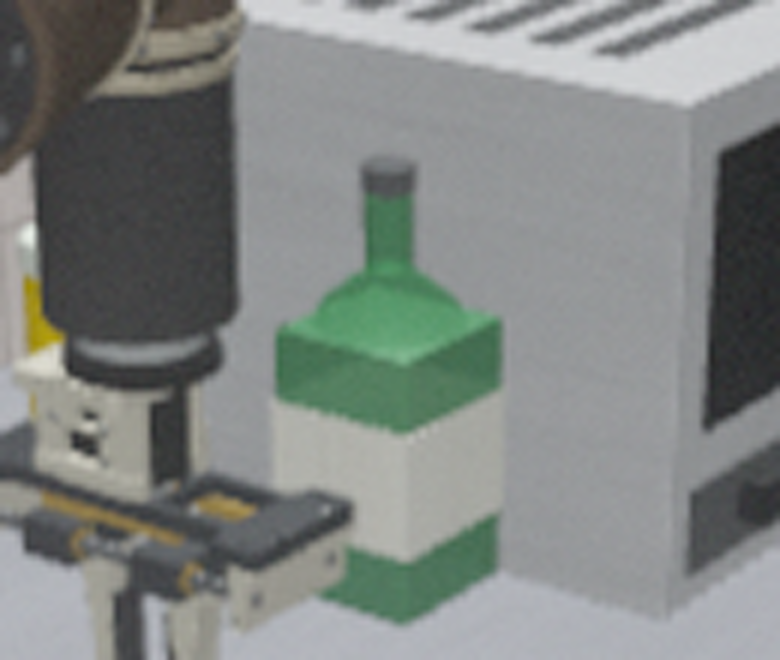

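View pics/t18.png

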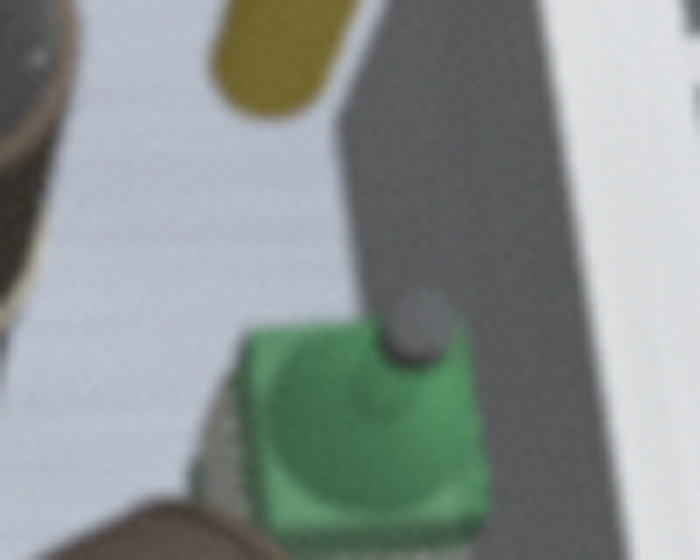

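```bash
python3 - <<'E'
from fit import *
T=lambda x,y:np.array([290+x/7,60+y/7]);S=lambda x,y:np.array([190+x/6,60+y/6])
o=[("side",(0,-44,-44),S(498,575)),("side",(0,-44,44),S(404,624)),("side",(150,-44,44),S(404,362)),("side",(150,-44,-44),S(503,318)),("side",(150,44,44),S(276,327)),
("top",(150,44,44),T(243,332)),("top",(150,44,-44),T(466,318)),("top",(150,-44,-44),T(491,522)),("top",(235,0,0),T(420,325))]
q,f=fit(o,[-.033,.0,0,90]);print(np.round(q,4),f)
im=ctrl.snapshot("top")[:,:,::-1];h=im[58:140,300:370];cv2.imwrite("pics/t19.png",cv2.resize(h,None,fx=8,fy=7,interpolation=cv2.INTER_CUBIC)*1)
import numpy as np
b=np.clip((im[60:150,320:375].astype(float)-40)*2,0,255).astype(np.uint8);cv2.imwrite("pics/t20.png",cv2.resize(b,None,fx=6,fy=6))
E
```

```text
[-3.30000e-02  5.50000e-03 -1.24740e+00  8.92636e+01] [ 0.7  0.2  0.1  1.1  0.6 -0.   1.2 -0.5 -0.5 -0.5 -0.2 -1.3 -0.5 -0.7
 -0.4  0.1  0.   0.2]
```

View pics/t20.png

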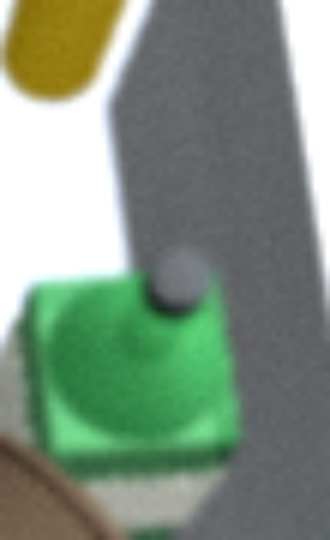

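The fit says a 5 mm gap and 1.2° off, which is near the calibration limit (the press met a hard stop). I'll check against a sub-pixel line fit of the wall itself.

```bash
python3 - <<'E'
from fit import *
def edge(c,im,p,q,h=5,n=60):
    p,q=np.array(p,float),np.array(q,float);d=(q-p)/np.linalg.norm(q-p);m=np.array([-d[1],d[0]]);t=np.linspace(-h,h,20*h+1);out=[]
    for s in np.linspace(.03,.97,n):
        b=p+s*(q-p);pts=(b+t[:,None]*m).astype(np.float32)
        v=cv2.remap(im,pts[None,:,0],pts[None,:,1],cv2.INTER_CUBIC)[0].astype(float)
        g=np.abs(np.gradient(cv2.GaussianBlur(v[None],(0,0),8)[0]));out.append(b+t[10:-10][g[10:-10].argmax()]*m)
    out=np.array(out)
    vx,vy,x,y=cv2.fitLine(out.astype(np.float32),cv2.DIST_HUBER,0,.01,.01).ravel();return np.array([x,y]),np.array([vx,vy])
G=lambda n:cv2.cvtColor(cv2.GaussianBlur(np.mean([ctrl.snapshot(n) for _ in range(3)],0).astype(np.float32),(0,0),.7),cv2.COLOR_RGB2GRAY)
t,s=G("top"),G("side")
def rep(name,c,im,p,q,z):
    o,d=edge(c,im,p,q);L=np.linalg.norm(np.subtract(q,p))/2;mid=o
    P=back(c,[o-d*L,o+d*L],z);v=P[1]-P[0]
    print(name,"yaw",round(np.degrees(np.arctan(v[1]/v[0])),2),"D ends",np.round((P-W)@N*1e3,1),"u",np.round((P-W)@E1*1e3))
rep("wall top,top","top",t,(362.5,28),(382,152),.28)
rep("wall foot,top","top",t,(338.5,80),(342,103),0)
rep("bottle inner,top","top",t,(357,108),(359.5,130),.15)
rep("bottle outer,top","top",t,(325,109),(328,130),.15)
rep("wall top,side","side",s,(215,60),(303,76.8),.28)
rep("wall foot R,side","side",s,(276,156),(299,162),0)
rep("wall foot L,side","side",s,(217,138),(224,140),0)
rep("bottle inner-near bottom? near face,side","side",s,(259,163),(271.5,157),0)
E
```

```text
wall top,top yaw 2.82 D ends [2.7 2. ] u [ 159. -172.]
wall foot,top yaw 2.69 D ends [1.5 1.5] u [165.  84.]
bottle inner,top yaw 3.59 D ends [4.1 3.1] u [  3. -62.]
bottle outer,top yaw 7.08 D ends [100.   95.3] u [  4. -57.]
wall top,side yaw 2.95 D ends [6.3 4.7] u [ 142. -189.]
wall foot R,side yaw 2.87 D ends [0.8 0.5] u [ -80. -168.]
wall foot L,side yaw 74.67 D ends [ 15.7 -12.2] u [161. 152.]
bottle inner-near bottom? near face,side yaw -86.85 D ends [76.7  9.9] u [-68. -68.]
```

The sub-pixel check puts the wall at about D = 2 mm (top view) and the bottle's wall-side edge at about 3 to 4 mm, with yaw 2.8° against 3.6°. That is flush within the calibration, and it fits the hard stop at TCP 127 mm (88 + 39). Handing in.

```bash
python3 -c "
from plant import ctrl
print(ctrl.close_job(), ctrl.get_obs()['clock'])"
```

```text
the job is handed in; nothing more can be done
the job is handed in; nothing more can be done
```

The oil bottle is standing against the cabinet wall and the job is handed in at about 31 s. I pinched the green bottle by its neck, raised it to a measured 39.5° lean with the cap on the wall, and let go. I then pushed its foot until it stood, partly steadied by the gripper's body. Finally I slid it to the wall, pressed it there, let go and backed off about 100 mm.

- **Press:** the force was steady at about 11 N for more than 1.5 s, then about 12.5 N for another 1.5 s.
- **Knock limit:** while finding the wall, the force on the tool briefly reached 19.6 N at a row's end, which is just under the 20 N limit. Peaks between readings were not seen.
- **Flush check:** my first picture fit of the final pose said a 5 mm gap and 1.2° off. A sharper edge fit in the top camera gave a 1–2 mm gap and 0.8°, within the 2 mm calibration. The hard stop came where a flush bottle would put it.
- **Other things:** nothing else on the counter was touched that I could see.

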